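# Swing out the stabiliser leg of the hammer stand

### The job

Before the piano hammers are filed, the bench stand that holds them must be steadied: swing the blue stabiliser leg of the stand with the row of white felt hammers all the way out until it clicks home in its end detent, and let go of it. Leave the leg of the empty stand folded in.

Things in the scene. Friction and masses are not known exactly. Their poses are not given: they have to be found in the camera images.
- loaded_leg (a joint): Angle (rad) of the blue leg on the stand with white felt hammers: 0 folded along the stand's near side, 1.57 (end stop) square to it, towards the robot. Opens clockwise seen from above, on a vertical pivot. Takes about 2 N at the post. Sprung detent, crest at 1.3: let go past 1.4 it is pulled home to 1.57; let go short of 1.3 it is not. The stand is fixed, 130 x 200 mm, 95 mm tall.
- loaded_leg_post (a point): Handle of that leg: an upright round brass post, 14 mm diameter, 120 mm from the pivot. It stands on the leg's bar (24 mm wide, 165 mm long, top 25 mm above the table) and rises to 70 mm above the table. This point is on its axis, 55 mm above the table, to be gripped from above; it moves with the leg. The hammers begin about 70 mm from the folded post.
- loaded_leg_hinge (a point): Pivot of that leg: a point on its vertical axis, 18 mm above the table, at the left (seen from the robot) near corner of the stand.
- empty_leg (a joint): The same kind of leg on the other stand, which is alike but holds no hammers. Its angle (rad): near 0 folded, 1.57 swung out. To be left folded (it starts below 0.3).

How it is judged (in metres and radians):
At the end, for the whole second after the job is handed in: The leg of the stand with the hammers rests in its end detent (angle above 1.46 rad, within about 6 degrees of its stop at 1.57), at rest and released; the empty stand's leg is still folded (below 0.6 rad) (value of joint loaded_leg above 1.46 rad and velocity of joint loaded_leg between -0.05 and 0.05 rad/s and value of joint empty_leg below 0.6 rad); the robot touches nothing.
It fails at once if the empty stand's leg is swung out (beyond 0.6 rad) (value of joint empty_leg above 0.6 rad).
It also fails if it takes over 35 s, if anything falls off the work surface, if the arm or the gripper's body presses on something with over 40 N, if the wrist force passes 120 N, or if a joint passes its speed limit or range.

### The arm

A 6-joint arm with a two-finger parallel gripper is mounted at the origin on the work surface. World frame = base frame: x ahead of the robot, y to its left, z up, the work surface at z = 0. Lengths are in mm, angles in rad, forces in N, time in s.
With the tool pointing down it reaches from about 275 to 825 mm from the base axis. Payload 4.9 kg.
Tool frame: the origin (TCP) lies at the very end of the fingers, on their centre line; the grasp point (between the pads) lies 19 mm behind it; z points along the fingers, y is the line along which they close (so a half turn about z gives the same grasp; the last joint's range is limited). The gripper opens to 85 mm and grips with 20 to 120 N. Pads are 22 mm wide; open, the fingers measure 114 mm over their backs; the gripper's body (76 mm by 85 mm) begins 54 mm behind the grasp point. The pads swing forward as they close: fully open they stand 13 mm farther back than shut.
Start: joints at [-1.248, 0.326, -0.193, 1.052, 0, 1.437], TCP at [242.607, -493.62, 231.281] pointing down, gripper open.
Joint ranges: [-2.65, 2.65], [-0.97, 1.79], [-1.3, 1.35], [-1.93, 2.1], [-1.47, 1.37], [-3.14, 3.14]. Speed limits (rad/s): [2.57, 2.57, 3.14, 3.14, 3.14, 3.14].

### API

Orientations are given as [roll, pitch, yaw] about the fixed x, y, z axes, in that order (R = Rz(yaw) Ry(pitch) Rx(roll)).
In Python, from bench import bot, solve_ik, imaging gives the robot as it stands. Calls block until the motion is done:
- bot.move_ptp(position, orientation): joint-space move of the TCP to a pose.
- bot.movel(position, rot=None, max_speed=150, threshold=None): straight line of the TCP; rot=None keeps the orientation; max_speed is the mean speed in mm/s. With threshold (N) it stops when the force on the tool has changed by that much, and returns True; else False.
- bot.move_j(angles): joint-space move.
- bot.grip(opening, effort=None): opening from 0.0 (shut) to 1.0 (fully open); effort is the grip in N (None keeps the last); returns when the fingers have stopped.
- bot.dwell(seconds).
- solve_ik(position, orientation): joint angles nearest the present ones, or None.
- bot.get_state(): the state.
- imaging.capture(name): name is "scene" or "top" or "wrist"; returns the picture (384x512x3 uint8, blue, green, red); there is no depth.
- imaging.camera_model(name): a dict with "K" (3x3 intrinsics, pixels), "k1" (the pictures are not rectified: a ray, as slopes to the right and down, at radius r is drawn at 1 + k1 r^2 times it, then the intrinsics apply), "position" and "rotation" of the camera in the world. Camera axes: x right, y up, looking along -z (the intrinsics and any distortion apply to the point x, -y, -z); pixel columns grow to the right and rows downward; lengths in mm; the calibration is good to about 2 mm. A picture is of the moment at which its call begins: read the wrist's pose just before it. camera_model takes no time and is no camera call; for the wrist camera it gives the pose at the moment of the call.
A pose or a line that the arm cannot do raises bot.IKError and nothing moves.
- bot.sign_off(): hands the job in; it is judged then, once.
The state is a dict: "t": time; "qpos": joint angles; "joint_velocities": joint speeds; "effort": joint torques, N m; "tcp_pos": TCP position; "orientation": TCP orientation; "contact_force": force on the tool from outside, world axes, zero at the start; "wrist_torque": the same for the moment, N m; "opening": opening from 0.0 (shut) to 1.0 (fully open); "gripper_force": force on a finger pad.
Only numpy, scipy, OpenCV 4.12 (cv2) and the standard library are available. Lean on these libraries where they do the work, as an engineer would, in place of code of your own. Each camera call takes 0.05 s, during which the arm holds its last target. There are 200 camera calls.

## Working session

There is one attempt and no reset: what is moved stays moved. The work goes in short steps, each a Python script; the robot and the scene stay as the last script left them, time stands still between calls to the robot, and variables do not carry over. Pictures are saved under pics/ and viewed, at most 10 in all, crops included, and the job is handed in when it is done.

```bash
mkdir -p pics; python3 - <<'E'
from bench import bot, imaging
import cv2, numpy as np
for n in ("scene","top"):
    im=imaging.capture(n); cv2.imwrite(f"pics/{n}0.png",im)
    m=imaging.camera_model(n); print(n,np.round(m["K"],1).tolist(),m["k1"],m["position"],np.round(m["rotation"],3).tolist())
print(bot.get_state()["orientation"])
E
```

```text
scene [[351.7, 0.0, 256.2], [0.0, 351.7, 187.8], [0.0, 0.0, 1.0]] -0.0612439820141383 [1054.75835077 -255.94261044  593.15082637] [0.808, 0.011, 1.042]
top [[435.4, 0.0, 264.0], [0.0, 435.4, 195.4], [0.0, 0.0, 1.0]] -0.14547990688676649 [ 401.81980564   23.13827777 1130.94414084] [0.156, 0.005, -1.547]
[-3.14009014e+00 -2.18223578e-04  4.56793360e-01]
```

View pics/scene0.png

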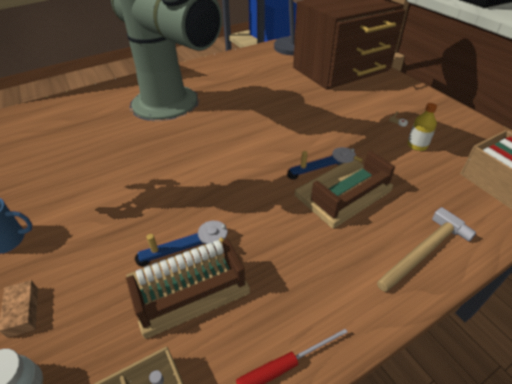

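View pics/top0.png

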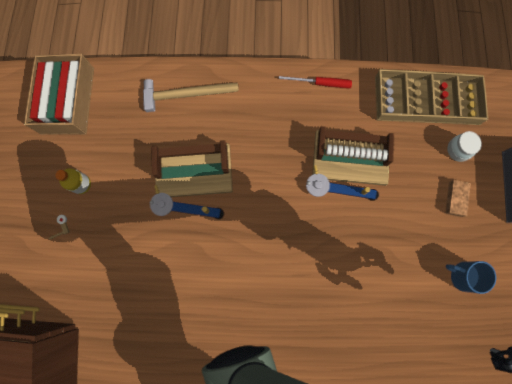

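The scene view shows the loaded stand lower left, with its brass post at about (152,240) and pivot disc at (212,232). In the top view they are at about (373,194) and (318,186). The empty stand is at (195,170) in the top view. Next I'll triangulate the post and pivot.

```bash
cat > h.py <<'E'
import numpy as np, cv2
from scipy.spatial.transform import Rotation as Ro
def ray(m,uv):
    K=np.array(m["K"]); d=np.array([m["k1"],0,0,0,0.])[:5]
    p=cv2.undistortPoints(np.array([[uv]],float),K,d)[0,0]
    r=np.array(m["rotation"]); R=r if r.shape==(3,3) else Ro.from_euler("xyz",r).as_matrix()
    v=R@np.array([p[0],-p[1],-1]); return np.array(m["position"],float),v/np.linalg.norm(v)
def plane(m,uv,z):
    o,v=ray(m,uv); return o+v*(z-o[2])/v[2]
def tri(a,b):
    (o1,v1),(o2,v2)=a,b
    s=np.linalg.lstsq(np.c_[v1,-v2],o2-o1,rcond=None)[0]
    p,q=o1+s[0]*v1,o2+s[1]*v2; return (p+q)/2,np.linalg.norm(p-q)
def blobs(im,lo,hi,box,mn=6):
    x0,y0,x1,y1=box; h=cv2.cvtColor(im[y0:y1,x0:x1],cv2.COLOR_BGR2HSV)
    n,_,st,c=cv2.connectedComponentsWithStats(cv2.inRange(h,lo,hi))
    return [(np.round(c[i]+[x0,y0],1),(st[i]+[x0,y0,0,0,0]).tolist()) for i in range(1,n) if st[i][4]>=mn]
E
python3 - <<'E'
from h import *
from bench import imaging
s,t=cv2.imread("pics/scene0.png"),cv2.imread("pics/top0.png")
ms,mt=imaging.camera_model("scene"),imaging.camera_model("top")
br=((15,110,90),(32,255,255)); bl=((105,120,40),(125,255,255)); gr=((90,0,100),(140,70,255))
for n,r in (("brass",br),("blue",bl),("grey",gr)):
    print(n,"S",blobs(s,*r,(130,215,232,268)),"\n  T",blobs(t,*r,(300,170,385,206)))
a=np.hstack([cv2.resize(s[210:275,125:235],None,fx=3.6,fy=3.6,interpolation=cv2.INTER_CUBIC),cv2.resize(t[165:230,300:410],None,fx=3.6,fy=3.6,interpolation=cv2.INTER_CUBIC)])
cv2.imwrite("pics/c.png",a)
for nm,u,v in (("post",(152,236),(374,195)),("hub",(212,231),(318,186))):
    print(nm,tri(ray(ms,u),ray(mt,v)))
E
```

```text
brass S [(array([150.9, 240.9]), [145, 233, 12, 19, 135]), (array([221.5, 239.8]), [220, 238, 4, 5, 12])] 
  T [(array([355.6, 175.7]), [314, 170, 71, 16, 785]), (array([366.7, 189. ]), [364, 187, 7, 6, 27])]
blue S [(array([169.4, 247.8]), [138, 235, 63, 27, 580])] 
  T [(array([351.2, 190.5]), [329, 183, 48, 16, 349])]
grey S [(array([210.4, 232.1]), [197, 223, 29, 20, 347])] 
  T [(array([318.5, 184.8]), [307, 175, 23, 20, 316])]
post (array([ 579.78962466, -231.82980405,   62.04846796]), np.float64(23.255008324542132))
hub (array([ 603.26992118, -106.03053815,   24.96328829]), np.float64(0.7009141910472476))
```

View pics/c.png

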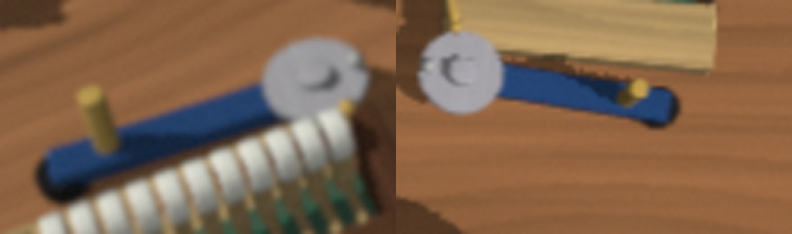

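The crop shows the post's top at about scene (150,236) and top (367.8,189.7), leaning as perspective suggests. The hub's bolt is at scene (214,230) and top (318.6,184).

```bash
python3 - <<'E'
from h import *
from bench import imaging,bot,solve_ik
ms,mt=imaging.camera_model("scene"),imaging.camera_model("top")
p,e=tri(ray(ms,(150,235.8)),ray(mt,(367.8,189.7))); h,f=tri(ray(ms,(213.9,230)),ray(mt,(318.6,183.9)))
print(p,e,h,f,np.hypot(*(p-h)[:2]))
pos=[p[0]-40,p[1],230]
for yaw in np.arange(-3,3.2,.5):
    q=solve_ik(pos,[np.pi,0,yaw]); print(round(yaw,1),None if q is None else np.round(q,2))
print(bot.get_state()["qpos"])
m=imaging.camera_model("wrist"); print(m["position"],Ro.from_euler("xyz",m["rotation"]).as_matrix().round(2) if np.ndim(m["rotation"])==1 else m["rotation"])
E
```

```text
[ 588.82518013 -225.32205508   69.41613144] 1.3300421547799297 [ 608.06559444 -105.07629901   32.38657557] 4.160739395502451 121.77534806309232
-3.0 [-0.51  0.41 -0.08  1.09  0.   -0.66]
-2.5 [-0.51  0.41 -0.08  1.09  0.   -1.16]
-2.0 [-0.51  0.41 -0.08  1.09  0.   -1.66]
-1.5 [-0.51  0.41 -0.08  1.09  0.   -2.16]
-1.0 [-0.51  0.41 -0.08  1.09  0.   -2.66]
-0.5 [-0.51  0.41 -0.08  1.09  0.    3.13]
0.0 [-0.51  0.41 -0.08  1.09  0.    2.63]
0.5 [-0.51  0.41 -0.08  1.09  0.    2.13]
1.0 [-0.51  0.41 -0.08  1.09  0.    1.63]
1.5 [-0.51  0.41 -0.08  1.09  0.    1.13]
2.0 [-0.51  0.41 -0.08  1.09  0.    0.63]
2.5 [-0.51  0.41 -0.08  1.09  0.    0.13]
3.0 [-0.51  0.41 -0.08  1.09  0.   -0.37]
[-1.24819675e+00  3.26830926e-01 -1.93486428e-01  1.05199718e+00
  1.52376212e-05  1.43660237e+00]
[ 317.78390123 -457.40774717  373.50321906] [[ 0.44  0.85  0.29]
 [-0.9   0.42  0.14]
 [-0.   -0.32  0.95]]
```

```bash
python3 - <<'E'
from h import *
from bench import imaging,bot
bot.move_ptp([575,-225.3,200],[np.pi,0,2.98])
m=imaging.camera_model("wrist"); im=imaging.capture("wrist"); cv2.imwrite("pics/w1.png",im)
np.save("w1.npy",m,allow_pickle=True); print(bot.get_state()["t"],m["position"])
R=Ro.from_euler("xyz",m["rotation"]).as_matrix()
for P in ([588.8,-225.3,69.4],[588.8,-225.3,25],[608,-105,32]):
    c=R.T@(np.array(P)-m["position"]); c=c*[1,-1,-1]
    print(cv2.projectPoints(c[None],np.zeros(3),np.zeros(3),np.array(m["K"]),np.array([m["k1"],0,0,0]))[0].ravel())
E
```

```text
1.725 [ 494.29352233 -213.0219168   342.90749776]
[258.10884999 194.6075241 ]
[257.70212507 182.06563503]
[364.65869436 183.29623651]
```

View pics/w1.png

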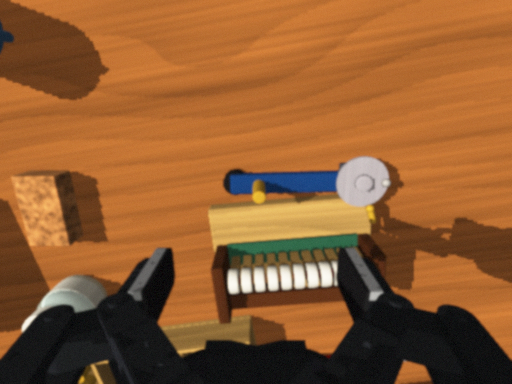

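The wrist view shows the post top at about (259,197), within 3 px of the prediction, and the bolt at (364,182), which matches. I'll grip it and swing.

```bash
python3 - <<'E'
from h import *
from bench import imaging,bot
yaw=2.98
bot.grip(0.6,30)
bot.move_ptp([589.5,-225.3,110],[np.pi,0,yaw])
print("hit",bot.movel([589.5,-225.3,38],max_speed=80,threshold=8))
bot.grip(0.0,30)
s=bot.get_state(); print(s["t"],s["tcp_pos"],s["opening"],s["gripper_force"],np.round(s["contact_force"],1))
im=imaging.capture("wrist"); cv2.imwrite("pics/w2.png",im)
E
```

```text
hit False
4.0833 [ 589.96614542 -224.77273332   38.55663006] 0.15136755414425934 29.424487352371216 [0.6 2.8 3.3]
```

View pics/w2.png

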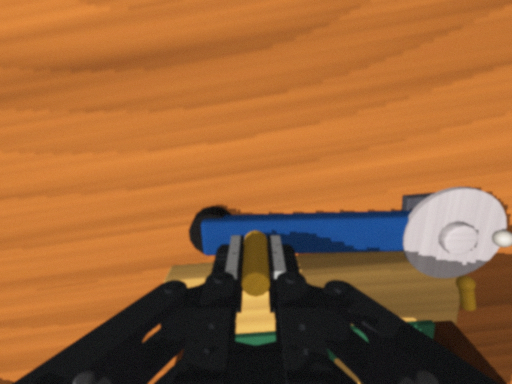

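The post is held between the pads at about (257,262), with the hub at (460,238). Now I'll swing it along the arc.

```bash
python3 - <<'E'
from h import *
from bench import imaging,bot
hub=np.array([607.,-105.2]); s=bot.get_state(); p=np.array(s["tcp_pos"])
d=p[:2]-hub; r=np.hypot(*d); a0=np.arctan2(d[1],d[0]); print(r,a0)
for k in np.r_[np.arange(.15,1.36,.15),1.42,1.47]:
    a=a0-k
    bot.movel([*(hub+r*np.array([np.cos(a),np.sin(a)])),38.5],[np.pi,0,2.98-k],max_speed=60)
    s=bot.get_state(); f=s["contact_force"]; t=np.array([np.sin(a),-np.cos(a)]); rr=np.array([np.cos(a),np.sin(a)])
    print(round(k,2),round(s["t"],1),"tan %.1f rad %.1f z %.1f"%(f[:2]@t,f[:2]@rr,f[2]),round(s["opening"],3))
    if np.hypot(*f[:2])>35: print("stop"); break
cv2.imwrite("pics/t1.png",imaging.capture("top")[130:290,230:470])
E
```

```text
120.80041695371976 -1.712166180180039
0.15 4.6 tan 0.9 rad -2.2 z 3.0 0.151
0.3 5.0 tan 0.2 rad -1.9 z 3.1 0.149
0.45 5.5 tan 0.7 rad -2.1 z 2.6 0.155
0.6 5.9 tan 0.7 rad -1.2 z 3.0 0.155
0.75 6.4 tan -0.2 rad -1.7 z 2.3 0.15
0.9 6.8 tan 0.8 rad -2.0 z 2.1 0.151
1.05 7.3 tan 0.7 rad -2.8 z 2.5 0.15
1.2 7.7 tan -0.3 rad -2.3 z 2.3 0.154
1.35 8.2 tan 0.7 rad -3.4 z -0.3 0.154
1.42 8.5 tan 2.2 rad -3.5 z 0.9 0.153
1.47 8.7 tan 1.2 rad -5.0 z 0.2 0.15
```

View pics/t1.png

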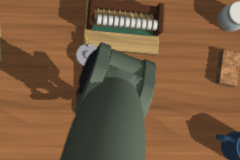

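The top view shows the arm hiding the leg. There is no end-stop resistance yet, so I'll nudge further until it appears, then release and back off upward.

```bash
python3 - <<'E'
from h import *
from bench import imaging,bot
hub=np.array([607.,-105.2]); r=120.8; a0=-1.712
for k in np.arange(1.49,1.62,.02):
    a=a0-k
    bot.movel([*(hub+r*np.array([np.cos(a),np.sin(a)])),38.5],[np.pi,0,2.98-k],max_speed=20)
    f=bot.get_state()["contact_force"]; t=np.array([np.sin(a),-np.cos(a)]); print(round(k,2),"tan %.1f"%(f[:2]@t))
    if f[:2]@t<-6: break
bot.grip(0.5); bot.dwell(0.3)
p=np.array(bot.get_state()["tcp_pos"])
bot.movel([p[0],p[1],150],max_speed=100)
bot.move_ptp([420,-300,230],[np.pi,0,1.6]); bot.dwell(.3)
s=bot.get_state(); print(s["t"],np.round(s["contact_force"],1))
A,B=imaging.capture("scene"),imaging.capture("top")
cv2.imwrite("pics/s2.png",A); cv2.imwrite("pics/t2.png",B)
v=np.hstack([cv2.resize(A[150:320,100:300],None,fx=2,fy=2),cv2.resize(B[130:300,260:460],None,fx=2,fy=2)]); cv2.imwrite("pics/v2.png",v)
E
```

```text
1.49 tan -0.0
1.51 tan -1.3
1.53 tan -7.9
12.7583 [ 0.3  0.1 -0.5]
```

View pics/v2.png

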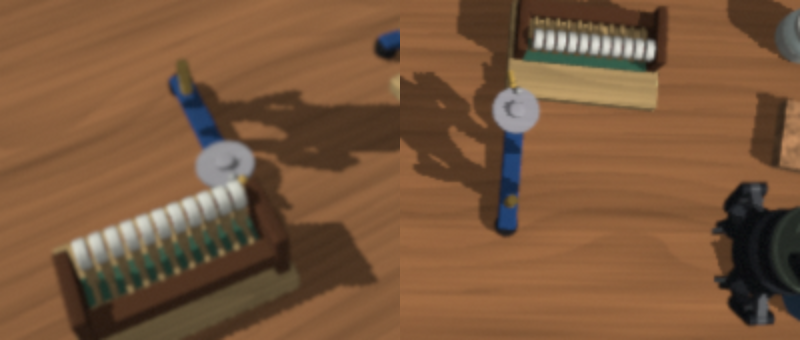

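The leg is out, square to the loaded stand: hub at (516,110) and post at (511,200) in the right half. The stop was felt, the gripper is clear and the empty stand was not touched.

```bash
python3 -c "
from bench import bot
print(bot.sign_off())"
```

```text
the job is handed in; nothing more can be done
None
```

The blue leg of the hammer stand was swung out until I felt its end stop and then released; the last pictures show it square to the stand. I never touched the empty stand's leg. The job was handed in at about 13 s, but the sign-off gave no verdict.

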